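# Make up two electronics practical kits

### The arm

A 6-joint arm with a two-finger parallel gripper is mounted at the origin on the work surface. World frame = base frame: x ahead of the robot, y to its left, z up, the work surface at z = 0. Lengths are in m, angles in rad, forces in N, time in s.
With the tool pointing down it reaches from about 0.35 to 0.875 m from the base axis. Payload 15.5 kg.
Tool frame: the origin (TCP) lies midway between the tips of the shut fingers; the grasp point (between the pads) lies 19 mm behind it; x points along the fingers, y is the direction in which the jaws open and shut, and the axes are right-handed (so a half turn about x gives the same grasp; the last joint's range is limited). The gripper opens to 85 mm and grips with 20 to 120 N. Pads are 22 mm wide; open, the fingers measure 114 mm over their backs; the gripper's body (76 mm by 85 mm) begins 54 mm behind the grasp point. The pads swing forward as they close: fully open they stand 13 mm farther back than shut.
Start: joints at [1.095, 0.494, 1.345, -0, 1.302, -0.096], TCP at [0.232, 0.58, 0.231] pointing down, gripper open.
Joint ranges: [-2.91, 2.91], [-0.82, 2.16], [0.22, 2.67], [-1.22, 4.37], [0.12, 2.79], [-3.08, 3.08]. Speed limits (rad/s): [1.89, 1.89, 2.57, 3.01, 3.01, 3.01].

### API

Orientations are given as a unit quaternion [w, x, y, z].
In Python, from rig import telemetry, eyes, arm gives the robot as it stands.
- The arm moves only by the tool move_arm, never from a script. Its argument "motion" is one flat list of numbers, 7 for each row, row after row: the shift along the world's x, y, z in mm, then the turn, a rotation vector about the world's x, y, z in rad, then the opening in per cent of the stroke, from 0 (shut) to 100 (fully open). In form: [x, y, z, rx, ry, rz, grip, x, y, z, rx, ry, rz, grip, ...]. A call has 1 to 20 rows; each row shifts and turns the commanded pose from where the row before left it; what a row does not reach is not made up. A row lasts 1/8 s, in which the tool goes at most 62.5 mm and 10.7 degrees, less where a joint would pass 70% of its speed; a pose out of reach is approached as far as the arm can. A call is refused whole if a number of a shift passes 62.5 or a number of a turn 0.188, either way. A call with a gripper value outside its range is refused whole. The fingers move at their own pace and stop on an object; "force" is the grip in N (left out, the last holds). Time passes only in rows, so rows that do not move let the fingers close. It gives the time, the measured TCP pose, the force and the opening at its end, in the units of the state.
- telemetry.get_state(): the state, without advancing time (a new reading comes with each control period).
- eyes.camera(name): name is "side" or "top" or "wrist"; returns a dict with "image" (400x640x3 uint8, red, green, blue), "range_z" (400x640 float32, m along the optical axis (not along the pixel's ray), 0 where there is no reading), "fx", "fy", "cx", "cy" (pixels), "eye" and "orientation" of the camera in the world. Camera axes: x right, y down, z forward; pixel columns grow to the right and rows downward; lengths in m; the calibration is good to about 2 mm. The wrist camera is an equidistant fisheye: a pixel r from the principal point sees the ray r / f radians off the axis. A picture is of the moment at which its call begins.
- arm.close_job(): hands the job in, once; it reports no verdict.
The state is a dict: "time": time; "qpos": joint angles; "joint_velocities": joint speeds; "joint_torque": joint torques, N m; "ee_pos": TCP position; "ee_rot": TCP orientation; "wrist_force": force on the tool from outside, world axes, zero at the start; "torque": the same for the moment, N m; "width": finger opening in m.
Only numpy, scipy, OpenCV 4.12 (cv2) and the standard library are available. Lean on these libraries where they do the work, as an engineer would, in place of code of your own. Each camera call takes 0.05 s, during which the arm holds its last target.

### The job

Make up the two kits for the next practical: the power supply kit in the three-well tray (transformer, finned heat sink and tall capacitor) and the relay timer kit in the two-well tray (relay and short capacitor). Set each part down upright, fully home on the floor of the well cut for it, without dropping it, and leave the panel meter, the rheostat and the choke where they lie on the mat.

Things in the scene. Friction and masses are not known exactly. Their poses are not given: they have to be found in the camera images.
- transformer_center (a point): Open-frame transformer standing upright: dark laminated steel core, buff taped winding bulging from both broad sides, black foot. 48 mm along its x (between the flat core ends), 40 mm along its y (over the winding; the core is 18 mm thick), 44 mm tall, 150 to 310 g. Point at its centre, 22 mm up; z up. Easily gripped by the core ends, across the 48 mm.
- capacitor_tall_center (a point): Tall slim electrolytic capacitor can standing upright, dark grey sleeve, two screw terminals on top (3 mm more): 30 mm diameter, 54 mm tall, about 60 g. Point at its centre, 27 mm above its underside; z up along the can.
- heat_sink_center (a point): Finned bare aluminium heat sink, fins up and running along its x: 70 mm long (x), 28 mm wide (y, over the outer fins), 36 mm tall, about 80 g. Point at its centre, 18 mm above its underside; z up. Grip across the 28 mm.
- relay_center (a point): Plug-in relay: clear plastic box with a copper coil inside, on a black base: 38 mm (x) by 30 mm (y), 46 mm tall, about 50 g. Point at its centre, 23 mm above its underside; z up.
- capacitor_short_center (a point): Short fat electrolytic capacitor can standing upright, dark grey sleeve, two screw terminals on top (3 mm more): 40 mm diameter, 30 mm tall, about 50 g. Point at its centre, 15 mm above its underside; z up along the can.
- tray_three: Fixed kit tray, wood frame 200 (x) by 118 mm (y), green insert with 3 wells centred on y = 0. At x = -62 mm: 46 (x) by 88 mm (y), heat sink, its length along tray y. At x = 0: 58 (x) by 66 mm (y), transformer, its core ends towards tray +y and -y. At x = +62 mm: round, 48 mm dia, tall capacitor. Floors 6 mm, insert 18, frame 20 mm above the underside. Origin: underside centre; z up.
- tray_two: Fixed kit tray, wood frame 150 (x) by 90 mm (y), green insert with 2 wells centred on y = 0. At x = -34 mm: 48 (x) by 56 mm (y), relay, its 38 mm side along tray y. At x = +29 mm: round, 58 mm dia, short capacitor. Well floors are 6 mm, the insert's top 18, the frame's top 20 mm above the underside. Origin: centre of the underside; z up.
- meter_center (a point): Not wanted in a kit: square black panel meter lying face up, white scale with a red needle, 56 by 56 mm, 30 mm tall. Point at its centre, 15 mm up.
- rheostat_center (a point): Not wanted in a kit: white ceramic rheostat, 52 mm diameter disc 18 mm thick with a black knob 24 mm across on top, 40 mm tall in all. Point at its centre, 20 mm up.
- choke_center (a point): Not wanted in a kit: ring-shaped choke wound with copper wire, lying flat, 50 mm diameter, 20 mm tall. Point at its centre, 10 mm up.

How it is judged:
At the end, for the whole second after the job is handed in: Every kit part stands in the well cut for it in its tray: centre within 12 mm of the well's centre along the tray's x and y, on the well floor (height within 4 mm), upright within 0.1 rad, released, at rest. Meter, rheostat and choke are within 20 mm of where they began (x of heat_sink_center in the frame of tray_three between -0.074 and -0.05 m and y of heat_sink_center in the frame of tray_three between -0.012 and 0.012 m and z of heat_sink_center in the frame of tray_three between 0.02 and 0.028 m and angle between each of heat_sink_center, transformer_center, capacitor_tall_center, relay_center, capacitor_short_center's own z axis and vertical below 0.1 rad and linear speed of each of heat_sink, transformer, capacitor_tall, relay, capacitor_short below 0.02 m/s and contact force between the fingers and heat_sink below 0.05 N and x of transformer_center in the frame of tray_three between -0.012 and 0.012 m and y of transformer_center in the frame of tray_three between -0.012 and 0.012 m and z of transformer_center in the frame of tray_three between 0.024 and 0.032 m and contact force between the fingers and transformer below 0.05 N and x of capacitor_tall_center in the frame of tray_three between 0.05 and 0.074 m and y of capacitor_tall_center in the frame of tray_three between -0.012 and 0.012 m and z of capacitor_tall_center in the frame of tray_three between 0.029 and 0.037 m and contact force between the fingers and capacitor_tall below 0.05 N and x of relay_center in the frame of tray_two between -0.046 and -0.022 m and y of relay_center in the frame of tray_two between -0.012 and 0.012 m and z of relay_center in the frame of tray_two between 0.025 and 0.033 m and contact force between the fingers and relay below 0.05 N and x of capacitor_short_center in the frame of tray_two between 0.017 and 0.041 m and y of capacitor_short_center in the frame of tray_two between -0.012 and 0.012 m and z of capacitor_short_center in the frame of tray_two between 0.017 and 0.025 m and contact force between the fingers and capacitor_short below 0.05 N and distance of each of meter_center, rheostat_center, choke_center from where it was at the start of the episode below 0.02 m); the robot touches nothing.
It fails at once if the panel meter, the rheostat or the choke is moved more than 20 mm (distance of any of meter_center, rheostat_center, choke_center from where it was at the start of the episode above 0.02 m).
It fails at once if a kit part is dropped (touching nothing while its centre is more than 85 mm above the bench) ((height (world z) of transformer_center above 0.085 m and contact force between transformer and anything else below 0.001 N) or (height (world z) of capacitor_tall_center above 0.085 m and contact force between capacitor_tall and anything else below 0.001 N) or (height (world z) of capacitor_short_center above 0.085 m and contact force between capacitor_short and anything else below 0.001 N) or (height (world z) of heat_sink_center above 0.085 m and contact force between heat_sink and anything else below 0.001 N) or (height (world z) of relay_center above 0.085 m and contact force between relay and anything else below 0.001 N)).
It also fails if it takes over 125 s, if anything falls off the work surface, if the arm or the gripper's body presses on something with over 40 N, if the wrist force passes 120 N, or if a joint passes its speed limit or range.

## Working session

There is one attempt and no reset: what is moved stays moved. The work goes in short steps, Python scripts to look and compute and a tool call to move; the robot and the scene stay as the last step left them, time stands still between calls to the robot, and variables do not carry over. Pictures are saved under pics/ and viewed, and the job is handed in when it is done.

Besides the shell and the picture viewer there is one more tool, called as a command line: name --argument value ..., lists and objects as JSON in quotes. move_arm: Moves the arm, as the interface text tells. Its arguments: {"type":"object","properties":{"motion":{"type":"array","items":{"type":"number"}},"force":{"type":"number"}},"required":["motion"]}

```bash
ls -la; mkdir -p pics; python3 - <<'E'
from rig import telemetry, eyes, arm
import cv2,numpy as np,pickle
s=telemetry.get_state(); print(s)
for n in ["top","side","wrist"]:
    c=eyes.camera(n); pickle.dump(c,open(f"{n}0.pkl","wb"))
    cv2.imwrite(f"pics/{n}0.png",c["image"][:,:,::-1])
    print(n,{k:c[k] for k in c if k not in("image","range_z")})
E
```

```text
total 12
drwxr-xr-x  3 agent agent 4096 Dec  7 13:21 .
drwxr-xr-x 23 root  root  4096 Dec  7 13:21 ..
drwxr-xr-x  2 agent agent 4096 Dec  7 13:21 pics
{'time': 0.0, 'qpos': array([ 1.09449162e+00,  4.94182795e-01,  1.34616513e+00, -5.40332678e-05,
        1.30249091e+00, -9.55289843e-02]), 'joint_velocities': array([ 7.43175049e-04,  4.10414420e-05, -1.98546748e-03,  1.85200879e-03,
        1.05916184e-03, -4.58483930e-04]), 'joint_torque': array([ 1.66590871e-03, -8.82177043e+01, -3.83868635e+01, -3.68957217e-05,
        1.00615458e-02, -3.44855971e-05]), 'ee_pos': array([0.23213188, 0.57988661, 0.23068898]), 'ee_rot': array([ 0.69422424,  0.13337981,  0.69443742, -0.13423561]), 'wrist_force': array([-0.83185737,  0.38436415,  0.25940668]), 'torque': array([-0.00337174, -0.01369506, -0.03300719]), 'width': 0.08524696225736693}
top {'fx': 460.4966796148373, 'fy': 460.4966796148373, 'cx': 322.19392751399215, 'cy': 201.0325931785215, 'eye': array([ 0.47084404, -0.02457041,  0.93635646]), 'orientation': array([ 0.0407297 , -0.69700962,  0.71560287, -0.02076548])}
side {'fx': 427.26595630803746, 'fy': 427.26595630803746, 'cx': 327.14506956807895, 'cy': 191.05063305453274, 'eye': array([ 0.28050399, -0.59789857,  0.71328902]), 'orientation': array([-0.36831049,  0.90314016, -0.20331275,  0.0857273 ])}
wrist {'fx': 309.70691628693146, 'fy': 309.70691628693146, 'cx': 315.92349670503825, 'cy': 199.05048140554885, 'eye': array([0.16318269, 0.60709454, 0.37229337]), 'orientation': array([0.12265537, 0.81895727, 0.55451478, 0.08232865])}
```

View pics/top0.png

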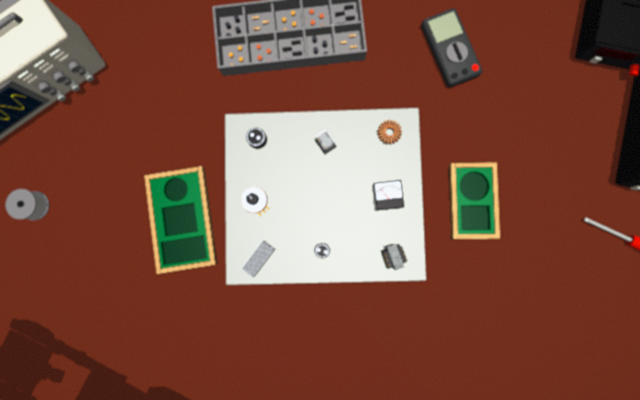

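View pics/side0.png

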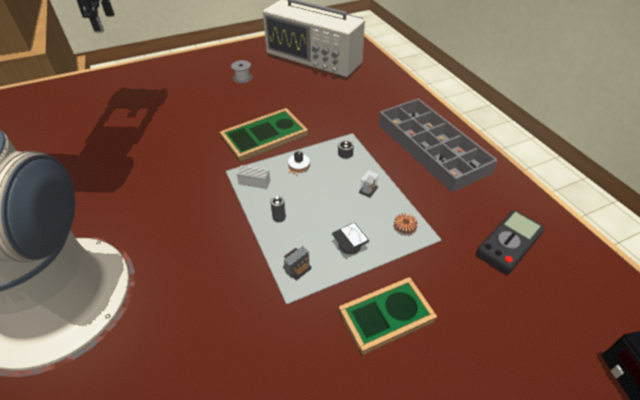

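View pics/wrist0.png

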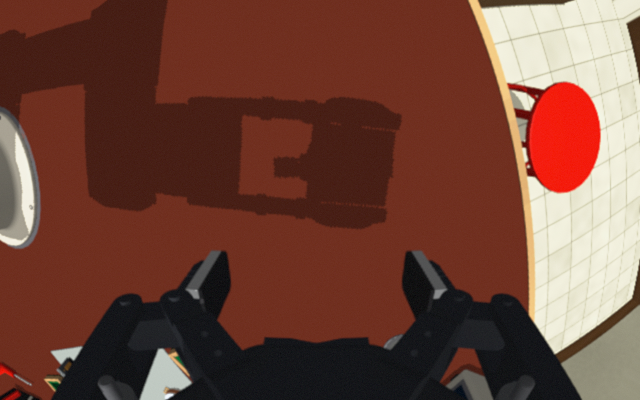

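```bash
cat > h.py <<'E'
import numpy as np,cv2,pickle
from scipy.spatial.transform import Rotation as R
def rot(q): return R.from_quat([q[1],q[2],q[3],q[0]]).as_matrix()
def ray(c,u,v,fish=False):
    x=(np.asarray(u,float)-c["cx"])/c["fx"]; y=(np.asarray(v,float)-c["cy"])/c["fy"]
    if fish:
        r=np.hypot(x,y)+1e-12; z=np.cos(r); s=np.sin(r)/r
        d=np.stack([x*s,y*s,z],-1)
    else: d=np.stack([x,y,np.ones_like(x)],-1)
    return d@rot(c["orientation"]).T
def atz(c,u,v,z,fish=False):
    d=ray(c,u,v,fish); e=np.asarray(c["eye"]); t=(z-e[2])/d[...,2]
    return e+d*t[...,None]
def cloud(c,fish=False):
    v,u=np.mgrid[0:400,0:640]
    d=ray(c,u,v,fish)
    if fish:
        zc=(d@rot(c["orientation"]))[...,2:3]; d=d/np.maximum(zc,1e-3)
    return np.asarray(c["eye"])+d*c["range_z"][...,None]
def proj(c,P,fish=False):
    p=(np.asarray(P)-c["eye"])@rot(c["orientation"])
    if fish:
        n=np.linalg.norm(p[...,:2],axis=-1); th=np.arctan2(n,p[...,2]); f=th/np.maximum(n,1e-9)
        return np.stack([c["cx"]+c["fx"]*p[...,0]*f,c["cy"]+c["fy"]*p[...,1]*f],-1)
    return np.stack([c["cx"]+c["fx"]*p[...,0]/p[...,2],c["cy"]+c["fy"]*p[...,1]/p[...,2]],-1)
E
python3 - <<'E'
from h import *
c=pickle.load(open("top0.pkl","rb")); s=pickle.load(open("side0.pkl","rb"))
P=cloud(c)
# heightmap ortho view from top cam: x 0.30..0.62, y -0.42..0.38 ; crop enlarged
im=c["image"][:,:,::-1]
a=cv2.resize(im[95:295,215:435],None,fx=3.6,fy=3,interpolation=cv2.INTER_CUBIC) if 0 else cv2.resize(im[100:290,220:430],None,fx=3.1,fy=3.1,interpolation=cv2.INTER_CUBIC)
cv2.imwrite("pics/crop0.png",a)
b=np.hstack([cv2.resize(im[155:285,135:225],None,fx=4,fy=4,interpolation=cv2.INTER_CUBIC),cv2.resize(im[155:285,440:510],None,fx=4,fy=4,interpolation=cv2.INTER_CUBIC)])
cv2.imwrite("pics/crop1.png",b)
Z=P[...,2]
print("bench z",np.median(Z[300:380,250:450]),"mat",np.median(Z[160:180,300:350]))
pts={"capA":(257,138),"relay":(325,143),"choke":(390,132),"rheo":(254,200),"meter":(388,195),"hs":(259,258),"capB":(322,250),"tr":(394,257),"t3":(180,220),"t2":(475,202)}
for k,(u,v) in pts.items():
    w=Z[v-15:v+16,u-15:u+16]; print(k,P[v,u].round(3),"maxz",np.percentile(w,99).round(3),w.max().round(3))
m=(Z>0.012).astype(np.uint8)
hm=np.clip(Z*255/0.08,0,255).astype(np.uint8)
cv2.imwrite("pics/hm.png",cv2.resize(hm[100:290,130:510],None,fx=2.1,fy=2.1,interpolation=cv2.INTER_NEAREST))
E
```

```text
bench z 0.00010680979140148539 mat 0.0021596270907200954
capA [0.68  0.127 0.032] maxz 0.036 0.936
relay [ 0.663 -0.009  0.047] maxz 0.051 0.936
choke [ 0.691 -0.142  0.005] maxz 0.024 0.936
rheo [0.555 0.133 0.041] maxz 0.044 0.936
meter [ 0.559 -0.13   0.031] maxz 0.036 0.936
hs [0.441 0.127 0.029] maxz 0.04 0.936
capB [0.455 0.002 0.056] maxz 0.06 0.936
tr [ 0.438 -0.135  0.045] maxz 0.049 0.936
t3 [0.522 0.292 0.006] maxz 0.02 0.936
t2 [ 0.541 -0.302  0.02 ] maxz 0.022 0.936
```

View pics/crop0.png

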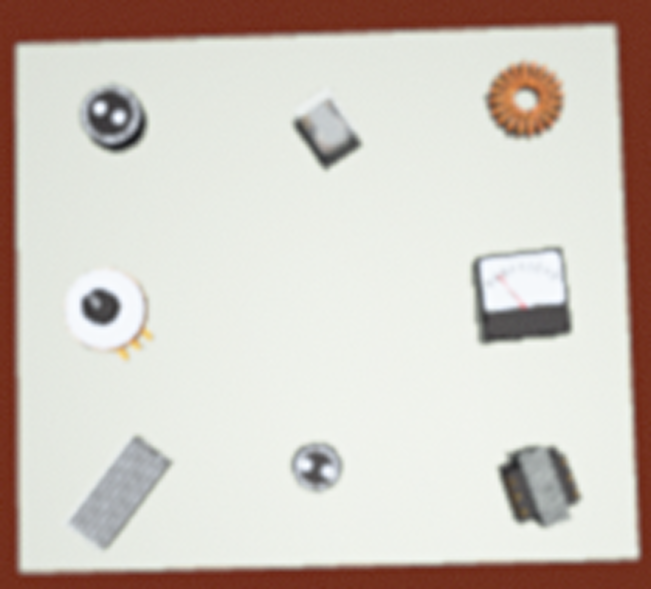

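View pics/crop1.png

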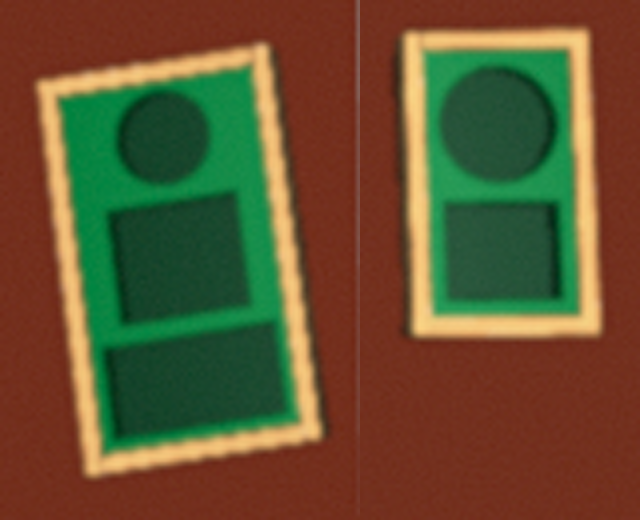

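View pics/hm.png

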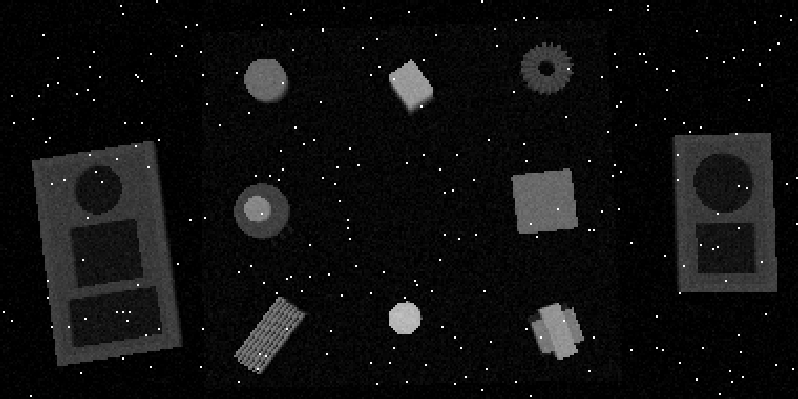

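```bash
cat > fit.py <<'E'
from h import *
c=pickle.load(open("top0.pkl","rb"))
P=cloud(c); Z=P[...,2]; Zm=cv2.medianBlur(Z.astype(np.float32),3)
def fit(name,u,v,r,z0,z1):
    w=np.s_[v-r:v+r+1,u-r:u+r+1]
    m=((Zm[w]>z0)&(Zm[w]<z1)).astype(np.uint8)
    n,l,st,ce=cv2.connectedComponentsWithStats(m)
    k=1+np.argmax(st[1:,4]); m=l==k
    vv,uu=np.nonzero(m); z=np.median(Zm[w][m]); 
    p=atz(c,uu+u-r,vv+v-r,z)[:,:2]
    rc=cv2.minAreaRect((p*1000).astype(np.float32)); cc=cv2.minEnclosingCircle((p*1000).astype(np.float32))
    print(name,"z",z.round(4),"n",len(p),"mean",(p.mean(0)*1000).round(1),"rect",np.round(rc[0],1),np.round(rc[1],1),round(rc[2],1),"circ",np.round(cc[0],1),round(cc[1],1))
    return p
fit("capS",257,138,18,.024,.04)
fit("capT",322,250,16,.050,.07)
fit("relay",325,143,18,.042,.06)
fit("hs",259,258,28,.026,.05)
fit("tr core",394,257,20,.036,.06)
fit("tr all",394,257,20,.02,.06)
fit("meter",388,195,22,.024,.05)
fit("rheo",254,200,22,.012,.05)
fit("rheoknob",254,200,22,.03,.05)
fit("choke",390,132,18,.012,.05)
fit("t3",180,220,60,.013,.03)
fit("t2",475,202,45,.013,.03)
E
python3 fit.py
```

```text
capS z 0.0328 n 316 mean [682.1 130. ] rect [681.4 130.4] [38.4 38.7] 88.2 circ [682.  129.8] 20.5
capT z 0.0568 n 188 mean [452.8   1.9] rect [452.7   2.1] [26.6 26.5] 88.6 circ [453.    1.8] 14.8
relay z 0.0475 n 266 mean [670.5  -9. ] rect [670.5  -9.1] [36.9 28.3] 31.8 circ [670.6  -9. ] 21.2
hs z 0.0329 n 516 mean [439.2 130. ] rect [439.4 129.8] [29.3 68.5] 51.5 circ [439.7 129.4] 36.0
tr core z 0.0451 n 419 mean [ 437.4 -137.4] rect [ 437.2 -137.4] [48.2 39.3] 21.0 circ [ 436.8 -136.7] 24.2
tr all z 0.0447 n 452 mean [ 437.4 -136.7] rect [ 437.4 -136.5] [49.1 41.2] 16.9 circ [ 437.6 -137.1] 25.0
meter z 0.0328 n 813 mean [ 557.7 -130.8] rect [ 557.7 -130.8] [56. 56.] 4.8 circ [ 558.4 -130.6] 37.4
rheo z 0.0203 n 541 mean [557.4 137.3] rect [557.  137.1] [51.7 50.9] 43.9 circ [557.1 137.2] 26.5
rheoknob z 0.0414 n 121 mean [557.4 137.3] rect [557.1 137.3] [22.5 22.1] 43.8 circ [557.1 137.3] 12.5
choke z 0.0199 n 405 mean [ 687.  -139.1] rect [ 686.1 -138.8] [46.2 47.2] 88.0 circ [ 687.2 -139.4] 24.8
t3 z 0.0182 n 3560 mean [530.4 289.8] rect [521.8 288.1] [200.3 119.9] 7.6 circ [521.8 288.3] 114.2
t2 z 0.0187 n 2217 mean [ 544.8 -302.6] rect [ 544.4 -302. ] [ 92.1 149.3] 88.8 circ [ 544.1 -301.4] 86.2
```

```bash
cat >> fit.py <<'E'
print('---')
fit("tr core hi",394,257,20,.041,.06)
for nm,u,v,r in [("t3 round",176,189,14),("t3 mid",180,219,20),("t3 hs",183,250,25),("t2 round",474,186,17),("t2 relay",475,217,18)]:
    fit(nm,u,v,r,.002,.0115)
g=lambda C,a,d:(np.array(C)+d*np.array([np.cos(np.radians(a)),np.sin(np.radians(a))])).round(1)
print(g((521.8,288.1),7.6,-62),g((521.8,288.1),7.6,62),g((544.4,-302),-1.2,-34),g((544.4,-302),-1.2,29))
from rig import telemetry
s=telemetry.get_state(); M=rot(s["ee_rot"]); print("tool axes cols",M.round(3),"jaw yaw deg",np.degrees(np.arctan2(M[1,1],M[0,1])))
E
python3 fit.py | sed -n '/---/,$p'; python3 - <<'E'
from h import *
c=pickle.load(open("top0.pkl","rb"))
im=c["image"][:,:,::-1]
f=lambda u,v:cv2.resize(im[v-20:v+20,u-20:u+20],None,fx=10,fy=10,interpolation=cv2.INTER_CUBIC)
cv2.imwrite("pics/trrel.png",np.hstack([f(394,257),f(325,143)]))
E
```

```text
---
tr core hi z 0.0461 n 244 mean [ 437.3 -138. ] rect [ 437.4 -137.9] [48.  18.4] 18.5 circ [ 436.8 -136.4] 24.2
t3 round z 0.006 n 405 mean [584.  299.9] rect [583.9 299.7] [44.6 44.7] 44.3 circ [584.2 299.9] 23.8
t3 mid z 0.006 n 891 mean [522.  291.5] rect [522.  291.7] [58. 65.] 7.7 circ [522.2 291.5] 41.0
t3 hs z 0.0061 n 969 mean [460.  283.2] rect [460.  283.4] [46.1 87.1] 7.6 circ [459.3 283.1] 46.7
t2 round z 0.0064 n 628 mean [ 573.6 -305.3] rect [ 573.4 -304.8] [53.9 55. ] 87.1 circ [ 573.6 -305.3] 28.6
t2 relay z 0.0064 n 656 mean [ 510.8 -304.3] rect [ 510.9 -304.3] [54.8 46.1] 88.5 circ [ 510.8 -304.3] 34.4
[460.3 279.9] [583.3 296.3] [ 510.4 -301.3] [ 573.4 -302.6]
tool axes cols [[-0.     0.372  0.928]
 [-0.001  0.928 -0.372]
 [-1.    -0.001 -0.   ]] jaw yaw deg 68.18105190843754
```

View pics/trrel.png

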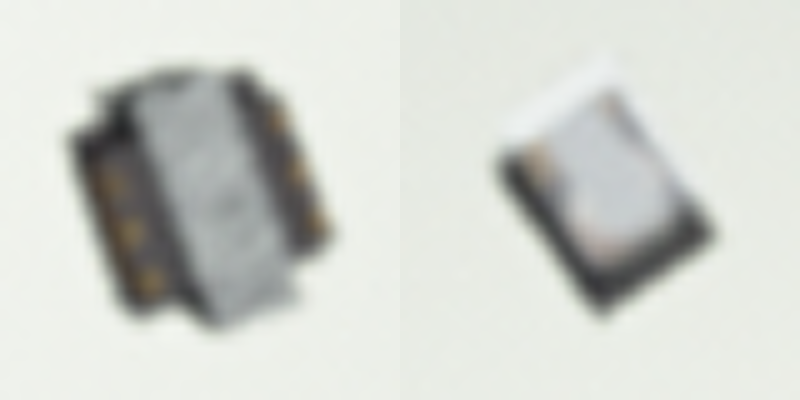

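move_arm --motion '[20.7,-45,-13,0,0,-0.029,100,20.7,-45,-13,0,0,-0.029,100,20.7,-45,-13,0,0,-0.029,100,20.7,-45,-13,0,0,-0.029,100,20.7,-45,-13,0,0,-0.029,100,20.7,-45,-13,0,0,-0.029,100,20.7,-45,-13,0,0,-0.029,100,20.7,-45,-13,0,0,-0.029,100,20.7,-45,-13,0,0,-0.029,100,20.7,-45,-13,0,0,-0.029,100,0,0,0,0,0,0,100,0,0,0,0,0,0,100]' --force 40

```text
time: 1.65
ee_pos: [0.4391, 0.1303, 0.1012]
ee_rot: [0.667, 0.233, 0.668, -0.233]
wrist_force: [0.1, 0.7, -0.5]
width: 0.0853
```

```bash
cat > look.py <<'E'
import sys
from h import *
from rig import telemetry,eyes
n=sys.argv[1]; k=sys.argv[2]
s=telemetry.get_state(); M=rot(s["ee_rot"])
print("t",s["time"],"pos",(s["ee_pos"]*1000).round(1),"jaw",np.degrees(np.arctan2(M[1,1],M[0,1])).round(1),"tilt",np.degrees(np.arccos(-M[2,0])).round(2),"F",s["wrist_force"].round(1),"w",round(s["width"]*1000,1),"q",s["qpos"].round(2))
c=eyes.camera(n); pickle.dump(c,open(f"{k}.pkl","wb"))
im=np.ascontiguousarray(c["image"][:,:,::-1])
if n=="wrist":
    q=proj(c,s["ee_pos"],True); cv2.drawMarker(im,tuple(int(x) for x in q),(0,0,255),0,10)
    for a in sys.argv[3:]:
        q=proj(c,np.array([float(t) for t in a.split(",")])/1000,True); cv2.drawMarker(im,tuple(int(x) for x in q),(255,0,255),1,10); print(q.round(0))
cv2.imwrite(f"pics/{k}.png",im)
E
python3 look.py wrist w1 439.4,129.9,38
```

```text
t 1.65 pos [439.1 130.3 101.2] jaw 51.5 tilt 0.03 F [ 0.1  0.7 -0.5] w 85.3 q [ 0.16  0.46  1.89  0.    0.79 -0.74]
[316. 215.]
```

View pics/w1.png

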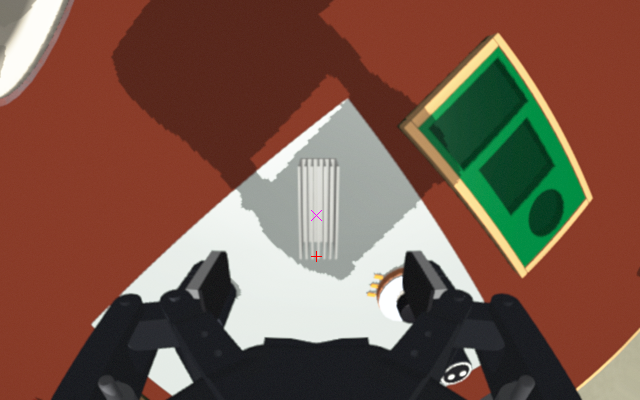

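move_arm --motion '[0,0,-25,0,0,0,100,0,0,-25,0,0,0,100,0,0,-20,0,0,0,100,0,0,-13,0,0,0,80,0,0,0,0,0,0,40,0,0,0,0,0,0,10,0,0,0,0,0,0,10,0,0,0,0,0,0,10,0,0,0,0,0,0,10,0,0,0,0,0,0,10]' --force 40

```text
time: 2.95
ee_pos: [0.4396, 0.1304, 0.0191]
ee_rot: [0.668, 0.233, 0.667, -0.233]
wrist_force: [-2.1, 2.5, 7.9]
width: 0.0273
```

move_arm --motion '[0,0,10,0,0,0,10,0,0,20,0,0,0,10,0,0,25,0,0,0,10,0,0,15,0,0,0,10,3.4,25,0,0,0,-0.128,10,3.4,25,0,0,0,-0.128,10,3.4,25,0,0,0,-0.128,10,3.4,25,0,0,0,-0.128,10,3.4,25,0,0,0,-0.128,10,3.4,25,0,0,0,-0.128,10,0,0,0,0,0,0,10,0,0,0,0,0,0,10]'

```text
time: 4.45
ee_pos: [0.4595, 0.2798, 0.0887]
ee_rot: [0.532, 0.465, 0.532, -0.465]
wrist_force: [-0.4, 0.3, -0.3]
width: 0.027
```

```bash
python3 look.py wrist w2 460.2,281.3,6 460.2,281.3,18
```

```text
t 4.45 pos [459.5 279.8  88.7] jaw 7.7 tilt 0.01 F [-0.4  0.3 -0.3] w 27.0 q [ 0.44  0.56  1.71 -0.    0.87  0.3 ]
[317. 204.]
[317. 209.]
```

View pics/w2.png

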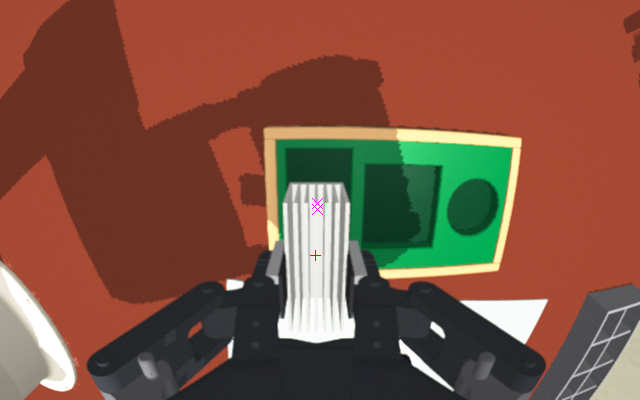

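move_arm --motion '[0.7,1.5,-20,0,0,0,10,0,0,-20,0,0,0,10,0,0,-15,0,0,0,10,0,0,-7,0,0,0,10,0,0,-2,0,0,0,10,0,0,0,0,0,0,10]'

```text
time: 5.25
ee_pos: [0.4606, 0.2818, 0.0246]
ee_rot: [0.532, 0.466, 0.532, -0.466]
wrist_force: [-0.5, -1.1, -0.6]
width: 0.027
```

move_arm --motion '[0,0,-1,0,0,0,10,0,0,-1,0,0,0,10,0,0,0,0,0,0,10]'

```text
time: 5.62
ee_pos: [0.4606, 0.2819, 0.0231]
ee_rot: [0.532, 0.466, 0.532, -0.466]
wrist_force: [-2.7, -1.7, 13.2]
width: 0.027
```

move_arm --motion '[0,0,0.5,0,0,0,45,0,0,0,0,0,0,55,0,0,0,0,0,0,60,0,0,10,0,0,0,60,0,0,25,0,0,0,60,0,0,40,0,0,0,100,0,0,0,0,0,0,100]'

```text
time: 6.5
ee_pos: [0.4618, 0.2825, 0.1008]
ee_rot: [0.533, 0.468, 0.531, -0.464]
wrist_force: [0.1, 0.6, -0.1]
width: 0.0843
```

```bash
python3 look.py wrist w3 460.2,281.3,42
```

```text
t 6.5 pos [461.8 282.5 100.8] jaw 7.6 tilt 0.29 F [ 0.1  0.6 -0.1] w 84.3 q [0.44 0.54 1.7  0.   0.89 0.31]
[313. 218.]
```

View pics/w3.png

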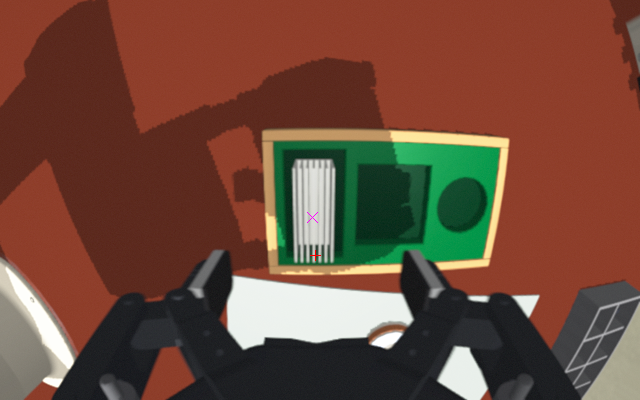

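move_arm --motion '[-1.2,-40,0,0,0,0,100,-1.2,-40,0,0,0,0,100,-1.2,-40,0,0,0,0,100,-1.2,-40,0,0,0,0,100,-1.2,-40,0,0,0,0,100,-1.2,-40,0,0,0,0,100,-1,-40,0,0,0,0,100,0,0,0,0,0,0,100,0,0,0,0,0,0,100]'

```text
time: 7.68
ee_pos: [0.4518, 0.002, 0.0974]
ee_rot: [0.531, 0.466, 0.532, -0.466]
wrist_force: [0.1, 0.8, -0.4]
width: 0.0857
```

```bash
python3 look.py wrist w4 452.8,1.9,56
```

```text
t 7.675 pos [451.8   2.   97.4] jaw 7.5 tilt 0.06 F [ 0.1  0.8 -0.4] w 85.7 q [-0.13  0.46  1.91  0.    0.77 -0.26]
[317. 226.]
```

View pics/w4.png

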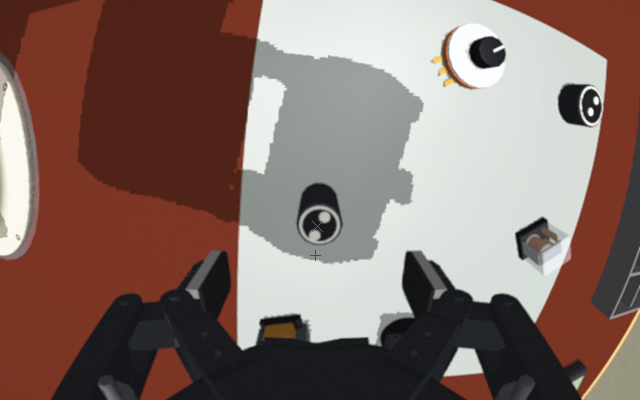

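move_arm --motion '[1,0,-25,0,0,0,100,0,0,-25,0,0,0,100,0,0,-15,0,0,0,100,0,0,-8,0,0,0,80,0,0,0,0,0,0,50,0,0,0,0,0,0,10,0,0,0,0,0,0,10,0,0,0,0,0,0,10,0,0,0,0,0,0,10,0,0,0,0,0,0,10]' --force 40

```text
time: 8.98
ee_pos: [0.4535, 0.0018, 0.0254]
ee_rot: [0.532, 0.466, 0.532, -0.466]
wrist_force: [-0.6, 1.8, 8.1]
width: 0.0291
```

move_arm --motion '[0,0,15,0,0,0,10,0,0,25,0,0,0,10,0,0,30,0,0,0,10,16.3,37,0,0,0,0,10,16.3,37,0,0,0,0,10,16.3,37,0,0,0,0,10,16.3,37,0,0,0,0,10,16.3,37,0,0,0,0,10,16.3,37,0,0,0,0,10,16.3,37,0,0,0,0,10,16.3,37,0,0,0,0,10,0,0,0,0,0,0,10,0,0,0,0,0,0,10]'

```text
time: 10.6
ee_pos: [0.5831, 0.2973, 0.0947]
ee_rot: [0.532, 0.466, 0.532, -0.466]
wrist_force: [-0.1, -0.2, 0.4]
width: 0.0288
```

```bash
python3 look.py wrist w5 583.5,297.6,6
```

```text
t 10.6 pos [583.1 297.3  94.7] jaw 7.6 tilt 0.04 F [-0.1 -0.2  0.4] w 28.8 q [ 0.38  0.68  1.4  -0.    1.06  0.25]
[316. 203.]
```

View pics/w5.png

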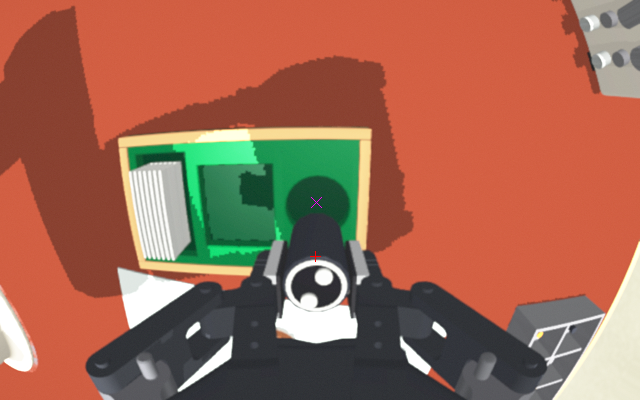

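move_arm --motion '[0.4,0.3,-20,0,0,0,10,0,0,-20,0,0,0,10,0,0,-15,0,0,0,10,0,0,-7.5,0,0,0,10,0,0,-2,0,0,0,10,0,0,-1,0,0,0,10,0,0,0,0,0,0,10]'

```text
time: 11.52
ee_pos: [0.5842, 0.2981, 0.0297]
ee_rot: [0.532, 0.466, 0.532, -0.466]
wrist_force: [-0.1, -0.3, -1.0]
width: 0.0289
```

move_arm --motion '[0,0,-1,0,0,0,10,0,0,-0.7,0,0,0,10,0,0,0,0,0,0,10]'

```text
time: 11.9
ee_pos: [0.5844, 0.2983, 0.0293]
ee_rot: [0.532, 0.466, 0.532, -0.465]
wrist_force: [-5.3, -2.2, 21.1]
width: 0.0289
```

move_arm --motion '[0,0,0.7,0,0,0,45,0,0,0,0,0,0,55,0,0,0,0,0,0,65,0,0,10,0,0,0,65,0,0,30,0,0,0,65,0,0,40,0,0,0,100,0,0,0,0,0,0,100]'

```text
time: 12.78
ee_pos: [0.5858, 0.2988, 0.112]
ee_rot: [0.533, 0.468, 0.531, -0.464]
wrist_force: [-0.9, -0.1, 0.2]
width: 0.085
```

```bash
python3 look.py wrist w6 583.5,297.6,60
```

```text
t 12.775 pos [585.8 298.8 112. ] jaw 7.6 tilt 0.33 F [-0.9 -0.1  0.2] w 85.0 q [0.38 0.66 1.39 0.   1.09 0.25]
[312. 221.]
```

View pics/w6.png

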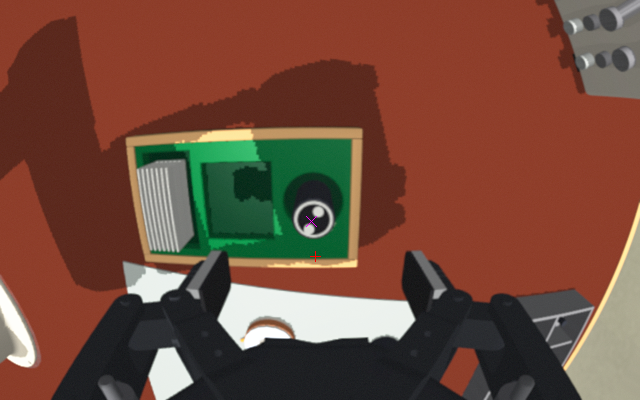

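move_arm --motion '[-14.7,-43.5,0,0,0,0.0204,100,-14.7,-43.5,0,0,0,0.0204,100,-14.7,-43.5,0,0,0,0.0204,100,-14.7,-43.5,0,0,0,0.0204,100,-14.7,-43.5,0,0,0,0.0204,100,-14.7,-43.5,0,0,0,0.0204,100,-14.7,-43.5,0,0,0,0.0204,100,-14.7,-43.5,0,0,0,0.0204,100,-14.7,-43.5,0,0,0,0.0204,100,-14.7,-43.5,0,0,0,0.0204,100,0,0,0,0,0,0,100,0,0,0,0,0,0,100]'

```text
time: 14.32
ee_pos: [0.4366, -0.1367, 0.1079]
ee_rot: [0.576, 0.41, 0.577, -0.41]
wrist_force: [0.8, -0.1, 1.4]
width: 0.0854
```

```bash
python3 look.py wrist w7 437.4,-137.3,46 414.8,-145.2,46 460,-129.4,46
```

```text
t 14.325 pos [ 436.6 -136.7  107.9] jaw 19.2 tilt 0.06 F [ 0.8 -0.1  1.4] w 85.4 q [-0.43  0.45  1.89  0.    0.81 -0.77]
[317. 216.]
[283. 216.]
[351. 216.]
```

View pics/w7.png

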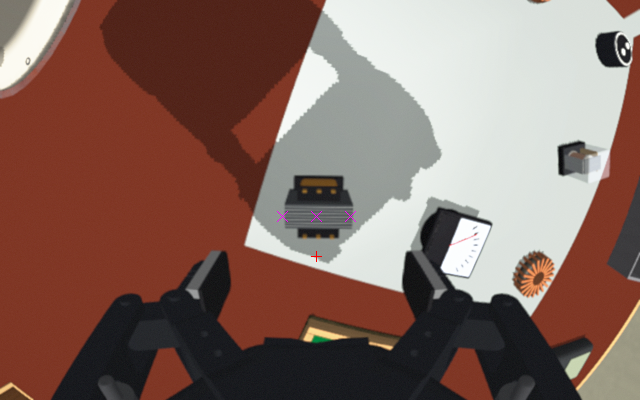

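move_arm --motion '[1,-0.5,-30,0,0,0,100,0,0,-30,0,0,0,100,0,0,-20,0,0,0,100,0,0,-9,0,0,0,90,0,0,0,0,0,0,60,0,0,0,0,0,0,30,0,0,0,0,0,0,30,0,0,0,0,0,0,30,0,0,0,0,0,0,30]' --force 60

```text
time: 15.5
ee_pos: [0.4383, -0.1374, 0.0201]
ee_rot: [0.577, 0.409, 0.576, -0.409]
wrist_force: [-0.3, 4.3, 8.5]
width: 0.0466
```

move_arm --motion '[0,0,15,0,0,0,30,0,0,25,0,0,0,30,0,0,30,0,0,0,30,0,0,10,0,0,0,30,8.4,42.7,0,0,0,0.1368,30,8.4,42.7,0,0,0,0.1368,30,8.4,42.7,0,0,0,0.1368,30,8.4,42.7,0,0,0,0.1368,30,8.4,42.7,0,0,0,0.1368,30,8.4,42.7,0,0,0,0.1368,30,8.4,42.7,0,0,0,0.1368,30,8.4,42.7,0,0,0,0.1368,30,8.4,42.7,0,0,0,0.1368,30,8.4,42.7,0,0,0,0.1368,30,0,0,0,0,0,0,30,0,0,0,0,0,0,30]'

```text
time: 17.5
ee_pos: [0.5214, 0.2892, 0.0985]
ee_rot: [0.705, -0.047, 0.706, 0.047]
wrist_force: [-0.4, -0.7, -3.0]
width: 0.0469
```

```bash
python3 look.py wrist w8 522,289.5,6
```

```text
t 17.5 pos [521.4 289.2  98.5] jaw 97.6 tilt 0.08 F [-0.4 -0.7 -3. ] w 46.9 q [ 0.41  0.61  1.56 -0.    0.98 -1.3 ]
[317. 203.]
```

View pics/w8.png

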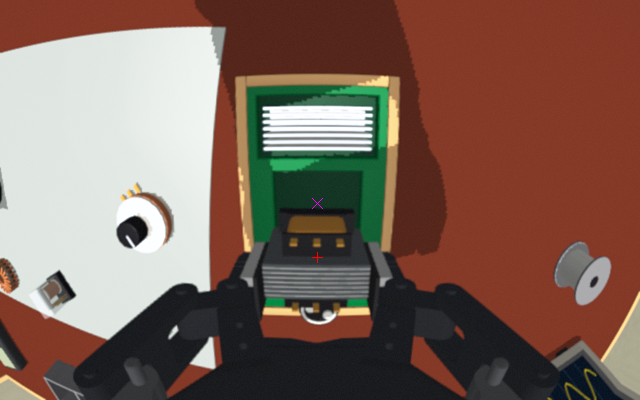

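move_arm --motion '[0.6,0.3,-25,0,0,0,30,0,0,-25,0,0,0,30,0,0,-15,0,0,0,30,0,0,-6,0,0,0,30,0,0,-2,0,0,0,30,0,0,0,0,0,0,30]'

```text
time: 18.3
ee_pos: [0.5229, 0.2899, 0.0268]
ee_rot: [0.706, -0.047, 0.705, 0.047]
wrist_force: [-0.1, 0.5, -2.2]
width: 0.0468
```

move_arm --motion '[0,0,-1,0,0,0,30,0,0,-1,0,0,0,30,0,0,-0.7,0,0,0,30,0,0,0,0,0,0,30]'

```text
time: 18.8
ee_pos: [0.5227, 0.2899, 0.0241]
ee_rot: [0.706, -0.047, 0.705, 0.047]
wrist_force: [-2.7, -1.7, 6.8]
width: 0.0468
```

move_arm --motion '[0,0,0.3,0,0,0,65,0,0,0,0,0,0,75,0,0,0,0,0,0,80,0,0,10,0,0,0,80,0,0,30,0,0,0,80,0,0,40,0,0,0,100,0,0,0,0,0,0,100]'

```text
time: 19.68
ee_pos: [0.5243, 0.2906, 0.1073]
ee_rot: [0.707, -0.046, 0.704, 0.048]
wrist_force: [0.2, 0.6, 0.6]
width: 0.0855
```

```bash
python3 look.py wrist w9 522,289.5,50
```

```text
t 19.675 pos [524.3 290.6 107.3] jaw 97.6 tilt 0.32 F [0.2 0.6 0.6] w 85.5 q [ 0.41  0.6   1.55 -0.    0.99 -1.3 ]
[316. 215.]
```

View pics/w9.png

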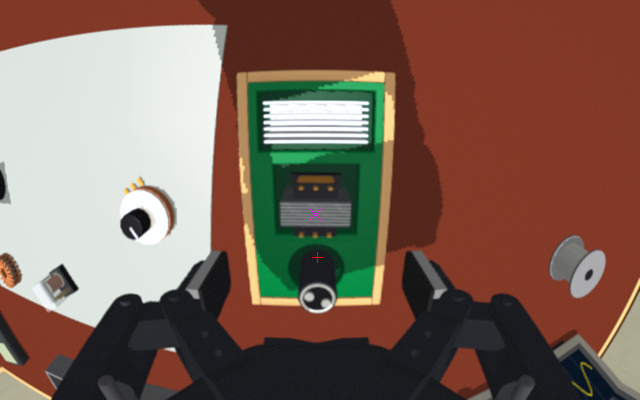

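move_arm --motion '[18.5,-37.3,0,0,0,-0.1435,100,18.5,-37.3,0,0,0,-0.1435,100,18.5,-37.3,0,0,0,-0.1435,100,18.5,-37.3,0,0,0,-0.1435,100,18.5,-37.3,0,0,0,-0.1435,100,18.5,-37.3,0,0,0,-0.1435,100,18.5,-37.3,0,0,0,-0.1435,100,18.5,-37.3,0,0,0,-0.1435,100,0,0,0,0,0,0,100,0,0,0,0,0,0,100]'

```text
time: 20.98
ee_pos: [0.6698, -0.0082, 0.103]
ee_rot: [0.618, 0.343, 0.619, -0.343]
wrist_force: [-0.5, 0.5, -0.0]
width: 0.0851
```

```bash
python3 look.py wrist w10 670.5,-9,48 654.4,-19,48 686.6,1,48
```

```text
t 20.975 pos [669.8  -8.2 103. ] jaw 31.9 tilt 0.1 F [-0.5  0.5 -0. ] w 85.1 q [-0.1   0.69  1.35  0.    1.1  -0.66]
[317. 220.]
[289. 220.]
[345. 220.]
```

View pics/w10.png

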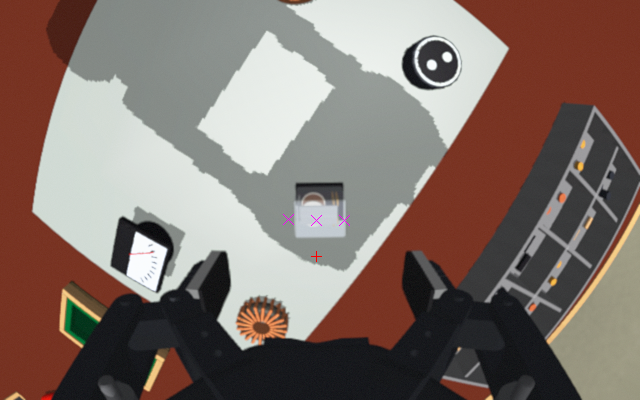

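move_arm --motion '[1.5,0.5,-30,0,0,0,100,0,0,-25,0,0,0,100,0,0,-20,0,0,0,100,0,0,-8,0,0,0,90,0,0,0,0,0,0,60,0,0,0,0,0,0,20,0,0,0,0,0,0,20,0,0,0,0,0,0,20,0,0,0,0,0,0,20]' --force 40

```text
time: 22.15
ee_pos: [0.6728, -0.0082, 0.022]
ee_rot: [0.619, 0.344, 0.617, -0.343]
wrist_force: [-0.1, -0.1, 6.3]
width: 0.0372
```

move_arm --motion '[0,0,15,0,0,0,20,0,0,25,0,0,0,20,0,0,30,0,0,0,20,0,0,5,0,0,0,20,-20.2,-36.8,0,0,0,0.124,20,-20.2,-36.8,0,0,0,0.124,20,-20.2,-36.8,0,0,0,0.124,20,-20.2,-36.8,0,0,0,0.124,20,-20.2,-36.8,0,0,0,0.124,20,-20.2,-36.8,0,0,0,0.124,20,-20.2,-36.8,0,0,0,0.124,20,-20.2,-36.8,0,0,0,0.124,20,0,0,0,0,0,0,20,0,0,0,0,0,0,20]'

```text
time: 23.9
ee_pos: [0.5104, -0.3022, 0.0958]
ee_rot: [0.707, 0.009, 0.707, -0.008]
wrist_force: [0.5, 0.6, -0.8]
width: 0.0372
```

```bash
python3 look.py wrist w11 510.6,-302.7,6
```

```text
t 23.9 pos [ 510.4 -302.2   95.8] jaw 88.6 tilt 0.03 F [ 0.5  0.6 -0.8] w 37.2 q [-0.64  0.61  1.57  0.    0.97 -2.18]
[316. 204.]
```

View pics/w11.png

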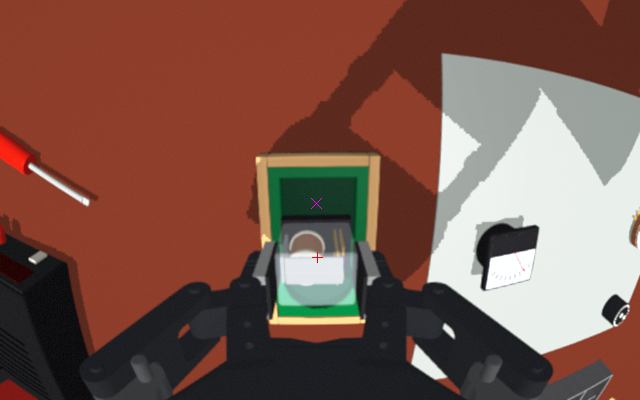

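move_arm --motion '[0,-0.5,-25,0,0,0,20,0,0,-25,0,0,0,20,0,0,-13,0,0,0,20,0,0,-5,0,0,0,20,0,0,-1,0,0,0,20,0,0,0,0,0,0,20]'

```text
time: 24.7
ee_pos: [0.5108, -0.3032, 0.0275]
ee_rot: [0.707, 0.008, 0.707, -0.008]
wrist_force: [-0.4, -0.8, -0.0]
width: 0.0374
```

move_arm --motion '[0,0,-1,0,0,0,20,0,0,-0.7,0,0,0,20,0,0,0,0,0,0,20]'

```text
time: 25.08
ee_pos: [0.5107, -0.3032, 0.0259]
ee_rot: [0.707, 0.008, 0.707, -0.008]
wrist_force: [-0.7, 1.3, 9.7]
width: 0.0377
```

Contact at the expected height; release and rise.

move_arm --motion '[0,0,0.3,0,0,0,55,0,0,0,0,0,0,65,0,0,0,0,0,0,70,0,0,10,0,0,0,70,0,0,30,0,0,0,70,0,0,40,0,0,0,100,0,0,0,0,0,0,100]'

```text
time: 25.95
ee_pos: [0.512, -0.304, 0.1088]
ee_rot: [0.709, 0.007, 0.705, -0.009]
wrist_force: [0.3, -0.3, -0.4]
width: 0.0854
```

```bash
python3 look.py wrist w12 510.6,-302.7,52
```

```text
t 25.95 pos [ 512.  -304.   108.8] jaw 88.7 tilt 0.32 F [ 0.3 -0.3 -0.4] w 85.4 q [-0.64  0.59  1.56  0.    0.99 -2.18]
[319. 216.]
```

View pics/w12.png

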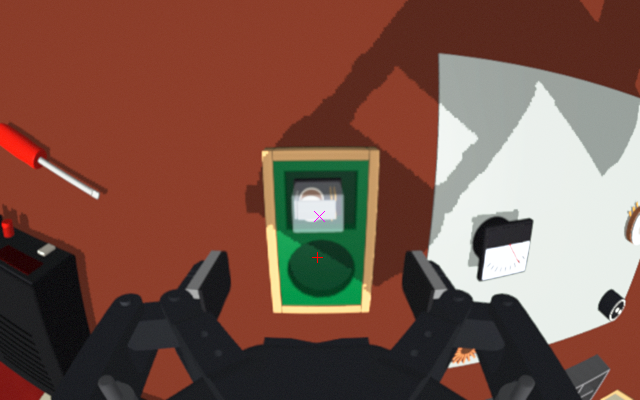

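move_arm --motion '[17.1,43.3,0,0,0,0,100,17.1,43.3,0,0,0,0,100,17.1,43.3,0,0,0,0,100,17.1,43.3,0,0,0,0,100,17.1,43.3,0,0,0,0,100,17.1,43.3,0,0,0,0,100,17.1,43.3,0,0,0,0,100,17.1,43.3,0,0,0,0,100,17.1,43.3,0,0,0,0,100,17.1,43.3,0,0,0,0,100,0,0,0,0,0,0,100,0,0,0,0,0,0,100]'

```text
time: 27.5
ee_pos: [0.6808, 0.1297, 0.1045]
ee_rot: [0.706, 0.008, 0.708, -0.008]
wrist_force: [1.0, -0.6, -0.0]
width: 0.0858
```

```bash
python3 look.py wrist w13 682,130,32
```

```text
t 27.5 pos [680.8 129.7 104.5] jaw 88.7 tilt 0.1 F [ 1.  -0.6 -0. ] w 85.8 q [ 0.1   0.71  1.29 -0.    1.14 -1.45]
[317. 213.]
```

View pics/w13.png

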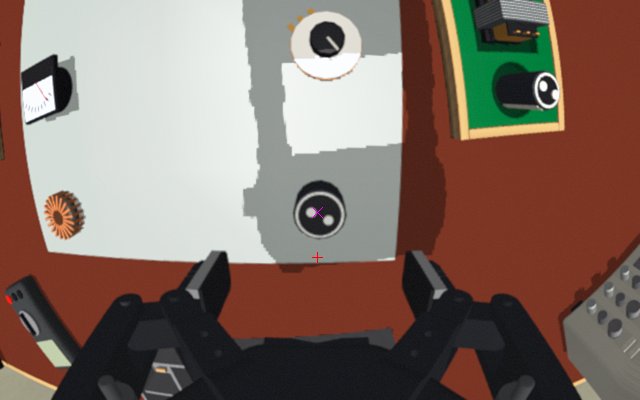

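move_arm --motion '[0.7,0.7,-30,0,0,0,100,0,0,-27,0,0,0,100,0,0,-20,0,0,0,100,0,0,-9,0,0,0,90,0,0,0,0,0,0,60,0,0,0,0,0,0,20,0,0,0,0,0,0,20,0,0,0,0,0,0,20,0,0,0,0,0,0,20]' --force 40

```text
time: 28.68
ee_pos: [0.6828, 0.1307, 0.0208]
ee_rot: [0.708, 0.008, 0.706, -0.008]
wrist_force: [-1.7, -1.5, 6.2]
width: 0.0381
```

move_arm --motion '[0,0,15,0,0,0,20,0,0,25,0,0,0,20,0,0,30,0,0,0,20,0,0,5,0,0,0,20,-9.85,-39.5,0,0,0,0,20,-9.85,-39.5,0,0,0,0,20,-9.85,-39.5,0,0,0,0,20,-9.85,-39.5,0,0,0,0,20,-9.85,-39.5,0,0,0,0,20,-9.85,-39.5,0,0,0,0,20,-9.85,-39.5,0,0,0,0,20,-9.85,-39.5,0,0,0,0,20,-9.85,-39.5,0,0,0,0,20,-9.85,-39.5,0,0,0,0,20,-9.85,-39.5,0,0,0,0,20,0,0,0,0,0,0,20,0,0,0,0,0,0,20]'

```text
time: 30.8
ee_pos: [0.5737, -0.3033, 0.0944]
ee_rot: [0.707, 0.008, 0.707, -0.008]
wrist_force: [1.0, 1.6, -0.5]
width: 0.038
```

```bash
python3 look.py wrist w14 573.5,-303.8,6
```

```text
t 30.8 pos [ 573.7 -303.3   94.4] jaw 88.7 tilt 0.03 F [ 1.   1.6 -0.5] w 38.0 q [-0.58  0.67  1.42  0.    1.05 -2.13]
[316. 204.]
```

View pics/w14.png

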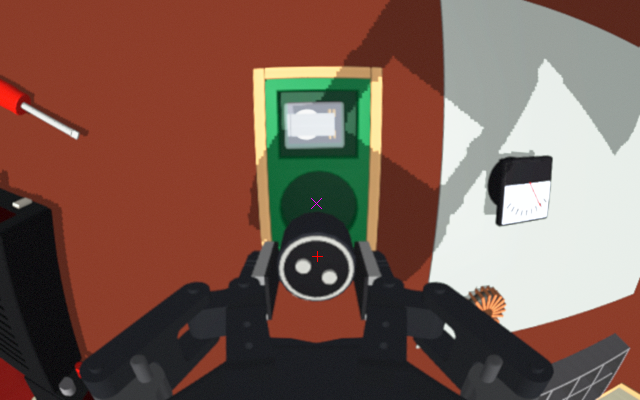

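move_arm --motion '[0,-0.4,-25,0,0,0,20,0,0,-25,0,0,0,20,0,0,-12,0,0,0,20,0,0,-5,0,0,0,20,0,0,-1,0,0,0,20,0,0,0,0,0,0,20]'

```text
time: 31.6
ee_pos: [0.5742, -0.3043, 0.0272]
ee_rot: [0.707, 0.008, 0.707, -0.008]
wrist_force: [-0.9, 0.8, -0.7]
width: 0.0378
```

move_arm --motion '[0,0,-1,0,0,0,20,0,0,-0.7,0,0,0,20,0,0,0,0,0,0,20]'

```text
time: 31.98
ee_pos: [0.5738, -0.3042, 0.0248]
ee_rot: [0.707, 0.008, 0.707, -0.008]
wrist_force: [-0.1, -0.2, -0.5]
width: 0.038
```

move_arm --motion '[0,0,-0.7,0,0,0,20,0,0,-0.5,0,0,0,20,0,0,0,0,0,0,20]'

```text
time: 32.35
ee_pos: [0.5739, -0.3043, 0.0247]
ee_rot: [0.707, 0.008, 0.707, -0.008]
wrist_force: [-5.7, 2.8, 17.3]
width: 0.0379
```

move_arm --motion '[0,0,0.5,0,0,0,55,0,0,0,0,0,0,65,0,0,0,0,0,0,70,0,0,10,0,0,0,70,0,0,30,0,0,0,70,0,0,40,0,0,0,100,0,0,40,0,0,0,100,-20,10,40,0,0,0,100,-40,20,20,0,0,0,100,-40,30,0,0,0,0,100,-40,30,0,0,0,0,100,-40,30,0,0,0,0,100,-40,30,0,0,0,0,100,0,0,0,0,0,0,100,0,0,0,0,0,0,100]'

```text
time: 34.22
ee_pos: [0.3546, -0.1546, 0.2048]
ee_rot: [0.708, 0.008, 0.706, -0.008]
wrist_force: [0.8, -1.2, 0.1]
width: 0.0854
```

```bash
python3 look.py top top1; python3 look.py side side1
```

```text
t 34.225 pos [ 354.6 -154.6  204.8] jaw 88.7 tilt 0.11 F [ 0.8 -1.2  0.1] w 85.4 q [-0.57  0.2   1.93 -0.    1.02 -2.11]
t 34.275 pos [ 354.9 -154.9  204.6] jaw 88.7 tilt 0.1 F [ 0.4 -0.2 -0.3] w 85.4 q [-0.57  0.2   1.93 -0.    1.02 -2.11]
```

View pics/top1.png

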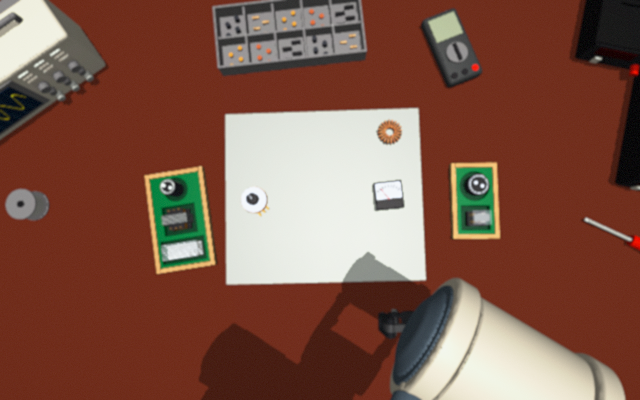

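View pics/side1.png

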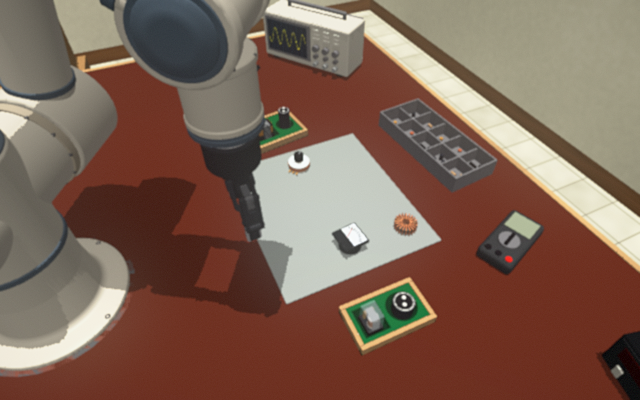

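Top view: three-well tray holds cap (170,188), transformer (178,219), heat sink (182,250). Two-well tray holds cap (477,185) and relay (480,217). The unwanted parts look unmoved. I'll measure it.

```bash
sed -e 's/top0.pkl/top1.pkl/' -e '/^fit(/d' -e '/^print/,$d' fit.py > fit1.py; cat >> fit1.py <<'E'
def tr(p,C,a):
    a=np.radians(a); d=(np.mean(p,0)*1000-C); print("   tray:",np.round([d[0]*np.cos(a)+d[1]*np.sin(a),-d[0]*np.sin(a)+d[1]*np.cos(a)],1))
T3=(522,289.3);T2=(544.4,-302.8)
tr(fit("hs",182,250,22,.028,.05),T3,7.6)
tr(fit("trcore",178,219,16,.0445,.06),T3,7.6)
tr(fit("capT",170,187,14,.054,.075),T3,7.6)
tr(fit("relay",480,217,14,.044,.06),T2,-1.2)
tr(fit("capS",478,185,16,.030,.045),T2,-1.2)
fit("meter",388,195,22,.024,.05);fit("rheo",254,200,22,.012,.05);fit("choke",390,132,18,.012,.05)
E
python3 fit1.py
python3 - <<'E'
from h import *
c=pickle.load(open("top1.pkl","rb")); im=c["image"][:,:,::-1]
cv2.imwrite("pics/crop2.png",np.hstack([cv2.resize(im[155:285,135:225],None,fx=4,fy=4,interpolation=cv2.INTER_CUBIC),cv2.resize(im[155:285,440:510],None,fx=4,fy=4,interpolation=cv2.INTER_CUBIC)]))
E
```

```text
hs z 0.0379 n 84 mean [468.8 283.5] rect [469.7 281.7] [ 8.6 69.9] 7.2 circ [470.8 281.8] 35.0
   tray: [-53.5   1.3]
trcore z 0.05 n 244 mean [521.6 287.5] rect [521.5 287.5] [18.2 50.6] 6.6 circ [522.3 287.6] 25.8
   tray: [-0.7 -1.7]
capT z 0.0606 n 183 mean [583.1 296.9] rect [583.  296.8] [27.7 27.3] 88.4 circ [583.3 296.9] 14.8
   tray: [61.6 -0.6]
relay z 0.0516 n 282 mean [ 509.  -303.5] rect [ 509.5 -302.5] [37.8 26.7] 88.5 circ [ 510. -303.] 21.4
   tray: [-35.3  -1.4]
capS z 0.0369 n 337 mean [ 573.6 -304.4] rect [ 573.6 -304.4] [38.9 37.3] 88.3 circ [ 573.8 -304. ] 20.4
   tray: [29.2 -1. ]
meter z 0.0329 n 813 mean [ 557.7 -130.8] rect [ 557.7 -130.8] [56. 56.] 4.8 circ [ 558.4 -130.6] 37.4
rheo z 0.0202 n 544 mean [557.3 137.2] rect [557.  137.2] [51.7 50.9] 43.9 circ [557.  137.2] 26.6
choke z 0.02 n 400 mean [ 686.9 -138.9] rect [ 687.1 -138.9] [46.2 45.1] 88.1 circ [ 687.1 -138.8] 24.3
```

View pics/crop2.png

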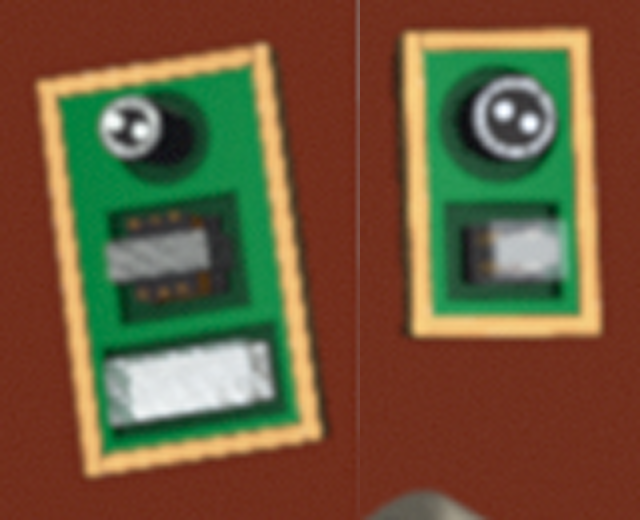

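```bash
cat >> fit1.py <<'E'
print('---')
vv,uu=np.nonzero((Z[228:273,158:210]>.036)&(Z[228:273,158:210]<.05)); p=P[vv+228,uu+158]
tr(p[:,:2],T3,7.6); print(cv2.minAreaRect((p[:,:2]*1000).astype(np.float32)))
A=np.c_[p[:,:2]-p[:,:2].mean(0),np.ones(len(p))]; print("plane",np.linalg.lstsq(A,p[:,2],rcond=None)[0])
E
python3 fit1.py | sed -n '/---/,$p'
```

```text
---
   tray: [-57.2  -0.7]
((476.25799560546875, 282.2265625), (60.83267593383789, 70.01074981689453), 7.448945999145508)
plane [-0.00069994  0.0079103   0.04165714]
```

```bash
cat >> fit1.py <<'E'
print('+++')
a=np.radians(7.6); d=p[:,:2]*1000-T3; tx=d[:,0]*np.cos(a)+d[:,1]*np.sin(a); k=tx<-36
print(np.percentile(tx[k],[0,2,50,98,100]).round(1)); p=p[k]; tr(p[:,:2],T3,7.6)
print(cv2.minAreaRect((p[:,:2]*1000).astype(np.float32)))
E
python3 fit1.py | sed -n '/+++/,$p'
```

```text
+++
[-76.7 -76.5 -62.4 -49.1 -48.7]
   tray: [-62.2  -1.2]
((459.9466552734375, 280.1018371582031), (27.970571517944336, 69.9920654296875), 7.567625999450684)
```

All the parts are centred to about 2 mm, at the right height and level, so I'm handing in the job.

```bash
python3 -c "
from rig import arm
print(arm.close_job())"
```

```text
the job is handed in; nothing more can be done
None
```

Both kits are made up and the job is handed in, at about 34 s on the robot's clock. I gripped each part, carried it over its well, lowered it until the wrist force showed floor contact (7–21 N), and released it there. No verdict was reported.

The last overhead camera check gave these offsets from each well centre, against the 12 mm allowed:

| Part | Tray x (mm) | Tray y (mm) |
|---|---|---|
| Heat sink | −0.2 | −1.2 |
| Transformer | −0.7 | −1.7 |
| Tall capacitor | −0.4 | −0.6 |
| Relay | −1.3 | −1.4 |
| Short capacitor | +0.2 | −1.0 |

- **Height and tilt:** all top heights agree with parts standing on the 6 mm well floors, and every part looks upright in the pictures. I measured tilt with a plane fit only for the heat sink, which came out level.
- **Parts left on the mat:** the meter and rheostat moved about 0.1 mm and the choke 1 mm at most, all within measurement noise.
- **Readings that disagreed:** my first heat sink check read x = −53.5 mm because it caught only one fin, and a second was skewed by part of the transformer. With those points left out it reads −62.2 mm, against −62 mm for the well. The tray centres, as measured from the frame and from the wells, differed by 2–3.5 mm in y. I aimed between the two.

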